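Take the square key off its forked hook and seat it in a sunken valve socket

ROBOT

A 7-joint arm with a two-finger parallel gripper is mounted at the origin on a cart in front of the work surface, level with it; the furniture and walls round the work are solid. World frame = base frame: x ahead of the robot, y to its left, z up, the work surface at z = 0. Lengths are in m, angles in rad, forces in N, time in s.
With the tool pointing down it reaches from about 0.4 to 0.9 m from the base axis. Payload 5.5 kg.
Tool frame: the origin (TCP) lies midway between the tips of the shut fingers; the grasp point (between the pads) lies 19 mm behind it (manip.grip_depth is the distance from the TCP to the grasp point, in m); z points along the fingers, x is the direction in which the jaws open and shut, and the axes are right-handed (so a half turn about z gives the same grasp; the last joint's range is limited). The gripper opens to 92 mm and grips with 3 to 60 N. Pads are 19 mm wide; open, the fingers measure 130 mm over their backs; the gripper's body (75 mm by 190 mm) begins 47 mm behind the grasp point.
Start: joints at [1.519, 0.501, -0.427, 1.55, 0.221, 1.138, -0.21], TCP at [0.201, -0.618, 0.227] pointing down, gripper open.
Joint ranges: [-2.88, 2.88], [-0.31, 2.03], [-1.54, 1.56], [0.2, 2.42], [-1.41, 4.55], [0.19, 2.02], [-2.57, 2.57]. Speed limits (rad/s): [2.57, 2.57, 3.14, 3.14, 3.14, 3.14, 3.14].

INTERFACE

Orientations are given as a unit quaternion [x, y, z, w].
In Python, from bench import manip, effector, viewer gives the robot as it stands. Calls block until the motion is done:
- manip.move_pose(position, orientation): joint-space move of the TCP to a pose.
- manip.servo_line(position, ori=None, vel=0.15): straight line of the TCP; ori=None keeps the orientation; vel is the mean speed in m/s.
- manip.movej(angles): joint-space move.
- effector.open_jaws() and effector.close(f_grip=None): open the fingers fully, or close them until they stop; f_grip is the grip in N (None keeps the last).
- manip.sleep(seconds).
- manip.solve_ik(position, orientation): joint angles nearest the present ones, or None.
- viewer.get_image(name): name is "side" or "top"; returns the picture (384x512x3 uint8, red, green, blue); there is no depth.
- viewer.get_calibration(name): a dict with "vfov" (degrees; the focal length in pixels is half the picture's height over the tangent of half this angle, whatever the lens; pixels are square), "cx", "cy" (the principal point, pixels), "eye" and "attitude" of the camera in the world. Camera axes: x right, y down, z forward; pixel columns grow to the right and rows downward; lengths in m; the calibration is good to about 2 mm. A picture is of the moment at which its call begins. get_calibration takes no time and is no camera call.
A pose or a line that the arm cannot do raises manip.PlanningError and nothing moves.
- manip.hand_in(): hands the job in, once; it reports no verdict.
Readings, each from a call of its own:
- manip.current_clock(): time.
- manip.current_q(): joint angles.
- manip.current_joint_velocities(): joint speeds.
- manip.current_tau(): joint torques, N m.
- manip.current_tool_pos(): TCP position.
- manip.current_tcp_rot(): TCP orientation.
- manip.current_force(): force on the tool from outside, world axes, zero at the start.
- manip.current_wrist_torque(): the same for the moment, N m.
- manip.current_finger_gap(): finger opening in m.
Only numpy, scipy, OpenCV 4.12 (cv2) and the standard library are available. Lean on these libraries where they do the work, as an engineer would, in place of code of your own. Each camera call takes 0.05 s, during which the arm holds its last target.

TASK

Lift the red-handled T-key up and off its forked hook on the rack, without wrenching at the hook, and fit it upright into the blue stop valve's guard tube so that its square end is fully home in the drive socket at the bottom, then let go. The socket is out of sight and may stand at any angle, so rest the key lightly on it, and feel for the angle at which it drops in; leave the yellow key hanging and the other things on the bench where they are.

Things in the scene. Friction and masses are not known exactly. Their poses are not given: they have to be found in the camera images.
- red_key: T-key, red handle, 160 mm long, 0.25 to 0.5 kg, hanging upright from its handle. Origin: centre of its foot (lower end); z up the shank, y along the handle. Handle 90 (y) x 18 (x) x 22 mm high, its middle 149 mm above the foot. Shank 16 mm round. From 6 to 35 mm above the foot it is a 16 mm square, faces along x and y, 21 mm collar above; below that a round pilot 15.6 mm wide, 6 mm long, tapered.
- yellow_key: T-key like the red one but with a yellow handle and a hexagonal end; it hangs on the other forked hook of the rack and stays there. Origin at the centre of its foot, z up, y along the handle.
- rack: fixed rack, post and cross bar 180 mm high. Origin on the bench under the bar. Two forked hooks point along -x at y = +60 and -60 mm, one key on each (which is which varies): two 8 mm prongs 48 mm apart, tops 173 mm high, tips turned up to 187 mm at x = -104 mm. Keys hang with the shank between the prongs near x = -75 mm, foot 35 mm up; lift the handle over the tips, then draw it off along -x.
- valve: fixed blue stop valve, 156 mm over its pipe flanges (y), 100 mm high. Origin on the bench under the axis of its upright guard tube, bore 26 mm. At the bottom is a stiff square socket, 18.5 mm across flats, rim 35 mm and floor 10 mm above the bench, its angle hidden (a square fits every quarter turn). The key's foot is 29 mm above the bench while its square rests on the rim, 10 mm when fully home.
- valve_mouth (a point): centre of the brass mouth of the guard tube, on its axis, 100 mm above the bench; the mouth flares from 26 to 40 mm wide over its top 10 mm
- tape_measure: yellow tape measure, 38 x 81 x 62 mm, a bystander; origin at the centre of its underside
- tin_of_pins: red round tin with a metal lid, 70 mm wide, 44 mm high, a bystander; origin at the centre of its underside
- vee_pulley: grey metal pulley, 76 mm wide, 34 mm high, a bystander; origin at the centre of its underside
- small_flange: rusty dark pipe flange, 100 mm wide, 30 mm high, a bystander; origin at the centre of its underside

How it is judged:
By the outcome, as a careful person would: the job done as asked, in the order asked, and still so for the second after the job is handed in, with the robot touching nothing.
It also fails if it takes over 67 s, if anything falls off the work surface, if the arm or the gripper's body presses on something with over 40 N, if the wrist force passes 120 N, or if a joint passes its speed limit or range.

## Working session

There is one attempt and no reset: what is moved stays moved. The work goes in short steps, each a Python script; the robot and the scene stay as the last script left them, time stands still between calls to the robot, and variables do not carry over. Pictures are saved under pics/ and viewed, and the job is handed in when it is done.

```bash
ls; mkdir -p pics
python3 - <<'E'
from bench import manip, effector, viewer
import cv2
for n in ("side","top"):
    cv2.imwrite(f"pics/{n}0.png", viewer.get_image(n)[:,:,::-1]); print(n, viewer.get_calibration(n))
print(manip.current_clock(), manip.current_tcp_rot(), manip.current_force(), manip.current_finger_gap(), manip.grip_depth)
E
```

```text
pics
side {'vfov': 48.44428600210384, 'cx': 257.5239082070495, 'cy': 187.8432966656189, 'eye': array([-0.00270304, -0.22971703,  1.05834979]), 'attitude': array([ 0.78455041, -0.54669078,  0.1631256 , -0.24289894])}
top {'vfov': 43.44630287464059, 'cx': 247.47334988645594, 'cy': 189.45655376041594, 'eye': array([ 0.42144426, -0.00983842,  1.6704239 ]), 'attitude': array([ 0.70942512, -0.70206695,  0.04332414, -0.04405695])}
0.1 [ 8.09212809e-01 -5.87514977e-01 -6.89597570e-04 -5.53364368e-04] [ 0.56180634  0.16759213 -0.30030356] 0.09168319970715132 0.0188
```

View pics/side0.png

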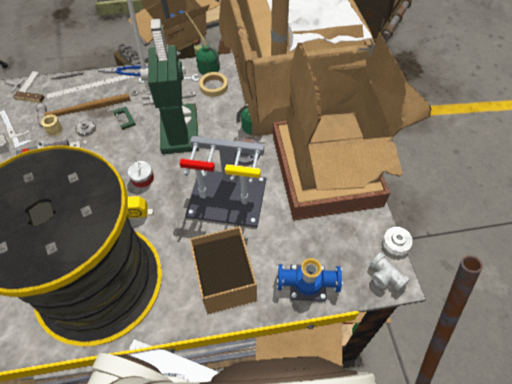

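View pics/top0.png

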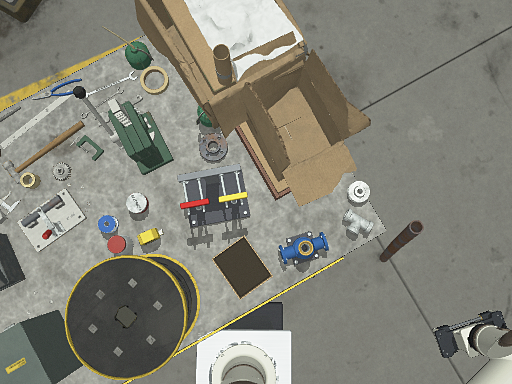

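The top view shows the rack at about (213,195), with the red key on the left hook at (194,205) and the yellow key on the right at (232,197). The valve mouth is at (305,247). I'll enlarge both views.

```bash
cat > h.py <<'E'
import numpy as np, cv2
from scipy.spatial.transform import Rotation as R
from bench import manip, effector, viewer
def cam(n):
    c=viewer.get_calibration(n); f=192/np.tan(np.radians(c['vfov']/2))
    return np.array([[f,0,c['cx']],[0,f,c['cy']],[0,0,1]]), R.from_quat(c['attitude']).as_matrix(), np.array(c['eye'])
def proj(n,P):
    K,A,e=cam(n); p=(np.atleast_2d(P)-e)@A@K.T; return p[:,:2]/p[:,2:]
def atz(n,uv,z):
    K,A,e=cam(n); d=A@np.linalg.solve(K,[*uv,1]); return e+d*(z-e[2])/d[2]
def crop(n,x0,y0,w,h,s,name,img=None):
    im=viewer.get_image(n)[:,:,::-1] if img is None else img
    cv2.imwrite('pics/'+name,cv2.resize(im[y0:y0+h,x0:x0+w],None,fx=s,fy=s,interpolation=cv2.INTER_CUBIC))
E
python3 - <<'E'
from h import *
t=cv2.imread('pics/top0.png');s=cv2.imread('pics/side0.png')
crop('top',165,150,175,140,4.5,'t1.png',t); crop('side',170,130,180,180,3.3,'s1.png',s)
for n,uv in (('top',(305,247)),('side',(313,268))): print(atz(n,uv,.1))
for n,uv in (('top',(194,205)),('side',(197,164))): print(atz(n,uv,.195))
E
```

```text
[ 0.43094096 -0.19527165  0.1       ]
[ 0.42843392 -0.20145279  0.1       ]
[0.55497273 0.15646738 0.195     ]
[0.55634544 0.15149678 0.195     ]
```

View pics/t1.png

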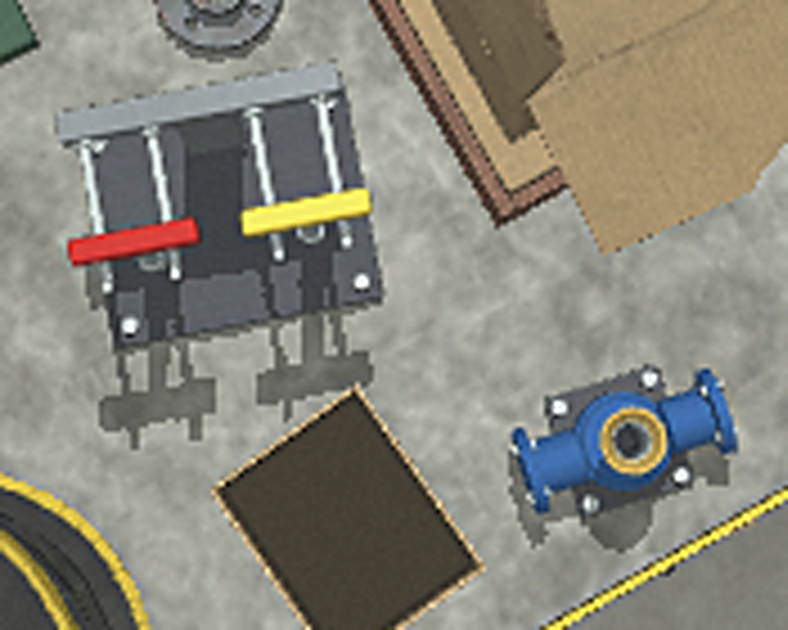

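View pics/s1.png

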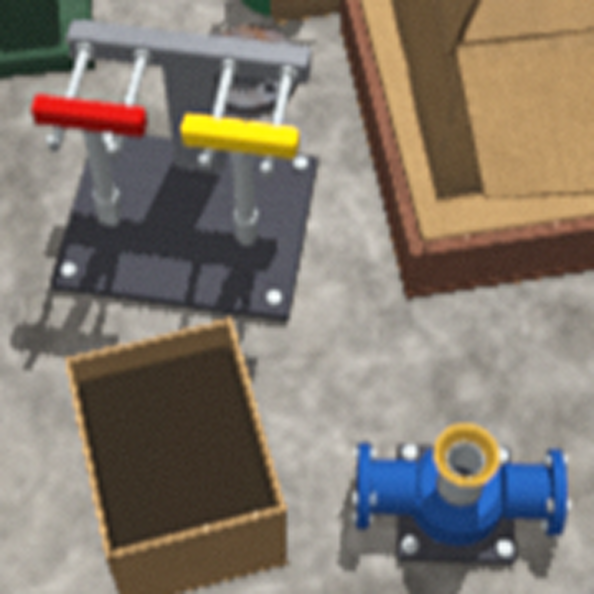

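```bash
cat > fit.py <<'E'
from h import *
from scipy.optimize import minimize
t=cv2.imread('pics/top0.png');s=cv2.imread('pics/side0.png')
def mask(im,lo,hi,box,lo2=None,hi2=None):
    h=cv2.cvtColor(im,cv2.COLOR_BGR2HSV); m=cv2.inRange(h,lo,hi)
    if lo2: m|=cv2.inRange(h,lo2,hi2)
    z=np.zeros_like(m); x0,y0,x1,y1=box; z[y0:y1,x0:x1]=m[y0:y1,x0:x1]
    n,l,st,_=cv2.connectedComponentsWithStats(z); k=1+np.argmax(st[1:,4]); return ((l==k)*255).astype(np.uint8)
red=lambda im,b:mask(im,(0,150,90),(6,255,255),b,(172,150,90),(180,255,255))
yel=lambda im,b:mask(im,(22,150,120),(34,255,255),b)
def boxpts(x,y,yaw,zc,d=(.018,.09,.022)):
    c=np.array([[i,j,k] for i in(-.5,.5) for j in(-.5,.5) for k in(-.5,.5)])*d
    return c@R.from_euler('z',yaw).as_matrix().T+[x,y,zc]
def soft(n,P,shape,S=8):
    hull=cv2.convexHull(((proj(n,P)+.5)*S).astype(np.float32)).astype(np.int32)
    m=np.zeros((shape[0]*S,shape[1]*S),np.uint8); cv2.fillConvexPoly(m,hull,255)
    return cv2.resize(m,(shape[1],shape[0]),interpolation=cv2.INTER_AREA)/255.
def fit(masks,p0,zc):
    def cost(p): return sum(np.abs(soft(n,boxpts(*p,zc),m.shape)-m/255.).sum() for n,m in masks)
    r=minimize(cost,p0,method='Nelder-Mead',options=dict(initial_simplex=np.array([p0]*4)+np.array([[0,0,0],[.006,0,0],[0,.006,0],[0,0,.1]]),xatol=1e-4,fatol=.1,maxiter=150))
    return r.x,r.fun,sum(m.sum()/255 for _,m in masks)
if __name__=='__main__':
    rt,rs=red(t,(170,190,215,220)),red(s,(175,150,220,175))
    yt,ys=yel(t,(215,185,252,210)),yel(s,(222,160,264,182))
    for nm,a,b,p0 in(('red',rt,rs,(.556,.154,.2)),('yel',yt,ys,(.57,.035,.2))):
        for ms in([('top',a),('side',b)],[('top',a)],[('side',b)]): print(nm,fit(ms,p0,.184))
    for n,im,b in(('top',t,(285,230,325,265)),('side',s,(298,252,330,285))):
        m=mask(im,(14,100,90),(32,255,255),b); c=cv2.findContours(m,0,2)[0]; c=max(c,key=cv2.contourArea)
        hull=cv2.convexHull(c); e=cv2.fitEllipse(hull); print(n,'brass',e,cv2.boundingRect(c),atz(n,e[0],.1))
        u,v=e[0]; print('width mm', np.linalg.norm(atz(n,(u+e[1][1]/2,v),.1)-atz(n,(u-e[1][1]/2,v),.1)))
E
python3 fit.py
```

```text
red (array([0.5616123 , 0.15703993, 0.19327049]), np.float64(140.32549019607842), np.float64(442.0))
red (array([0.56117309, 0.15683233, 0.20334954]), np.float64(36.51372549019608), np.float64(162.0))
red (array([0.56203065, 0.15703121, 0.14904611]), np.float64(101.27450980392157), np.float64(280.0))
yel (array([0.58299744, 0.0387302 , 0.18355011]), np.float64(155.1921568627451), np.float64(433.0))
yel (array([0.58301545, 0.03868418, 0.1892978 ]), np.float64(90.97254901960784), np.float64(103.0))
yel (array([0.58273684, 0.03970291, 0.15966317]), np.float64(63.47450980392156), np.float64(330.0))
top brass ((305.40301513671875, 247.531982421875), (14.166542053222656, 14.18751049041748), 143.73892211914062) (299, 241, 14, 14) [ 0.42924545 -0.19656806  0.1       ]
width mm 0.04589767609456471
side brass ((311.0123291015625, 267.3466491699219), (18.637935638427734, 19.701099395751953), 132.22462463378906) (302, 258, 19, 20) [ 0.42840497 -0.1965021   0.1       ]
width mm 0.04729658585515417
```

Run:
```python
from fit import *
for a in ((201,118),(198,88),(62,145),(57,113),(342,95),(335,63)):
    P=atz('top',(165+a[0]/4.5-.4,150+a[1]/4.5-.4),.18); d=R.from_euler('z',-.185).apply(P-[.5616,.157,.18]); print(P.round(4),'rel key local',d.round(4))
p=(.5616,.157,.19)
for n,im,b in(('top',t.copy(),(165,165,90,60)),('side',s.copy(),(170,140,100,60))):
    big=cv2.resize(im,None,fx=7,fy=7,interpolation=cv2.INTER_CUBIC)
    for q in(p,(.583,.0387,.185)):
        h=cv2.convexHull(((proj(n,boxpts(*q,.184))+.5)*7).astype(np.float32)).astype(int); cv2.polylines(big,[h],1,(0,255,0),1)
    x,y,w,hh=[v*7 for v in b]; cv2.imwrite(f'pics/ov_{n}.png',big[y:y+hh,x:x+w])
# IK checks
q0=manip.current_q()
def ori(yaw): # tool z down, tool x along world angle yaw
    return (R.from_euler('z',yaw)*R.from_euler('x',np.pi)).as_quat()
for k in range(2):
    for z in(.27,.165): print('pick',k,z,manip.solve_ik([.5616,.157,z],ori(.19+k*np.pi)))
for yaw in np.arange(-180,180,30): 
    print(yaw,[None if (j:=manip.solve_ik([.4288,-.1965,z],ori(np.radians(yaw)))) is None else np.round(j,2) for z in(.32,.145)])
```

```text
[0.6484 0.1126 0.18  ] rel key local [ 0.0772 -0.0596 -0.    ]
[0.6695 0.1151 0.18  ] rel key local [ 0.0984 -0.061  -0.    ]
[0.6285 0.2087 0.18  ] rel key local [ 0.0752  0.0385 -0.    ]
[0.6509 0.2128 0.18  ] rel key local [ 0.098   0.0384 -0.    ]
[0.6656 0.0148 0.18  ] rel key local [ 0.0761 -0.1589 -0.    ]
[0.6881 0.02   0.18  ] rel key local [ 0.0992 -0.158  -0.    ]
pick 0 0.27 [ 0.56553264  0.64729559 -1.29792109  1.65924792  0.63983022  1.33630336
 -0.64909737]
pick 0 0.165 [ 0.42478448  0.64303079 -1.02876956  1.76760404  0.61684592  1.09297525
 -0.6261613 ]
pick 1 0.27 [ 0.56553264  0.64729559 -1.29792109  1.65924792  0.63983022  1.33630336
  2.49249528]
pick 1 0.165 [ 0.55019061  0.82807999 -1.30247964  1.76437251  0.84830956  1.24323126
  2.34715351]
-180 [array([-0.89,  0.19,  1.43,  1.9 , -0.2 ,  1.22, -2.54]), array([-0.54,  0.49,  1.14,  2.1 , -0.57,  0.91, -2.22])]
-150 [array([ 0.93,  0.09, -0.59,  1.86,  0.05,  1.21, -2.29]), array([ 0.76,  0.29, -0.44,  2.06,  0.17,  0.82, -2.4 ])]
-120 [array([ 0.99,  0.1 , -0.66,  1.86,  0.06,  1.21, -1.78]), array([ 0.84,  0
[... 373 characters left out ...]
,  2.05,  0.35,  0.86, -0.47])]
0 [array([ 1.3 ,  0.14, -1.  ,  1.85,  0.13,  1.22,  0.26]), array([ 1.13,  0.39, -0.89,  2.05,  0.4 ,  0.88,  0.01])]
30 [array([ 1.36,  0.16, -1.07,  1.85,  0.15,  1.22,  0.76]), array([ 1.17,  0.42, -0.95,  2.05,  0.44,  0.89,  0.5 ])]
60 [array([ 1.44,  0.19, -1.19,  1.85,  0.19,  1.23,  1.25]), array([ 1.21,  0.44, -1.01,  2.05,  0.48,  0.91,  0.99])]
90 [array([ 1.46,  0.2 , -1.21,  1.85,  0.19,  1.23,  1.76]), array([ 1.28,  0.49, -1.11,  2.05,  0.55,  0.94,  1.44])]
120 [array([ 1.51,  0.23, -1.29,  1.84,  0.23,  1.24,  2.25]), array([ 1.38,  0.63, -1.3 ,  2.04,  0.72,  1.03,  1.83])]
150 [None, array([-0.64,  0.68,  1.36,  2.1 , -0.8 ,  1.04, -2.53])]
```

View pics/ov_top.png

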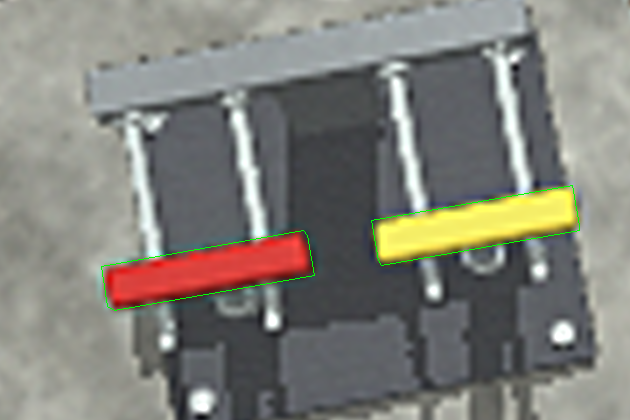

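View pics/ov_side.png

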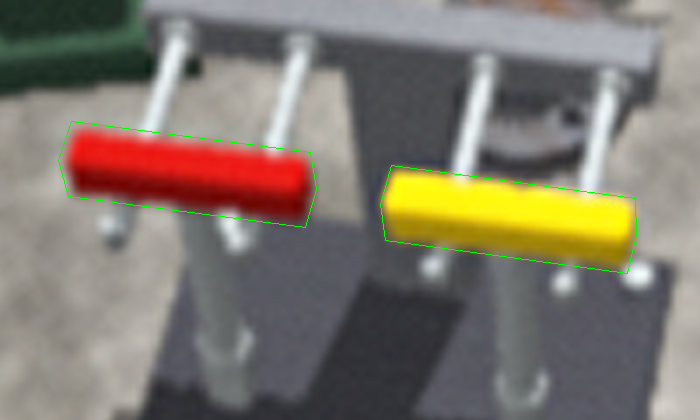

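The overlays match both handles. The bar's near edge is 75 mm from the key, so the open fingers (65 mm to their backs) will clear it. Next I'll check how tall the standing pipe is, since it lies on the way.

Run:
```python
from h import *
from scipy.optimize import least_squares
def tri(a,b):
    r=least_squares(lambda P:np.r_[proj('top',P)[0]-a,proj('side',P)[0]-b],[.5,0,.2]); return r.x.round(3),r.cost.round(1)
print('pipe top',tri((415,228),(470,263)))
print('box flap',tri((369,123),(429,110)))
print('box flap near',tri((302,205),(400,172)))
print('bigbox pipe',tri((222,50),(278,5)))
print('cardboard box rim corners', tri((243,236),(240,229)), tri((213,258),(191,240)), tri((271,268),(255,282)))
print('reel top', tri((197,300),(125,165)))
```

```text
pipe top (array([ 0.49 , -0.506,  0.236]), np.float64(0.0))
box flap (array([ 0.778, -0.348,  0.349]), np.float64(0.0))
box flap near (array([ 0.57 , -0.263,  0.338]), np.float64(1127.8))
bigbox pipe (array([0.959, 0.072, 0.41 ]), np.float64(6.0))
cardboard box rim corners (array([0.465, 0.004, 0.101]), np.float64(0.5)) (array([0.392, 0.102, 0.109]), np.float64(0.2)) (array([ 0.359, -0.082,  0.071]), np.float64(2.5))
reel top (array([0.302, 0.109, 0.527]), np.float64(1.1))
```

View box.

Run:
```python
from h import *
t=cv2.imread('pics/top0.png');s=cv2.imread('pics/side0.png')
a=cv2.resize(t[80:230,230:380],None,fx=3.2,fy=3.2);b=cv2.resize(s[60:240,260:440],None,fx=2.667,fy=2.667)
cv2.imwrite('pics/box.png',np.hstack([a[:480,:400],b[:480,:400]]))
```

```text
(no output)
```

View pics/box.png

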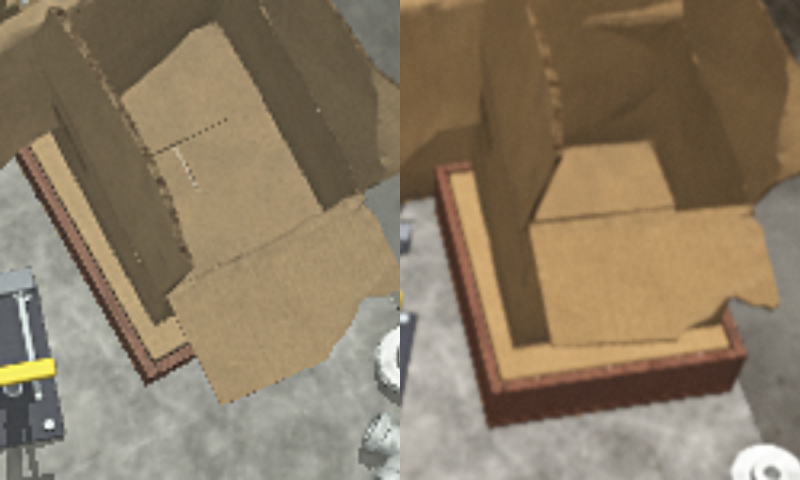

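Run:
```python
from h import *
from scipy.optimize import least_squares
def tri(a,b):
    r=least_squares(lambda P:np.r_[proj('top',P)[0]-a,proj('side',P)[0]-b],[.5,0,.2]); return r.x.round(3),r.cost.round(1)
print(tri((299.4,206),(316,189)),tri((283.7,171),(308.7,143)),tri((331,192),(367,187)))
print('reel centre',tri((125,318),(38,210)))
q=manip.current_q()
# jacobian-free: look at IK for straight elbow candidates
```

```text
(array([ 0.55 , -0.159,  0.249]), np.float64(0.5)) (array([ 0.649, -0.11 ,  0.281]), np.float64(0.7)) (array([ 0.595, -0.262,  0.247]), np.float64(3.8))
reel centre (array([0.24 , 0.31 , 0.372]), np.float64(0.1))
```

```bash
cat >> h.py <<'E'
def ori(yaw): return (R.from_euler('z',yaw)*R.from_euler('x',np.pi)).as_quat()
YR=.19; KX,KY=.5616,.157; VX,VY=.4288,-.1965
def st(l=''):
    r=R.from_quat(manip.current_tcp_rot()).as_matrix()
    print(l,'t%.2f'%manip.current_clock(),'p',np.round(manip.current_tool_pos(),4),'yaw %.3f tilt %.4f'%(np.arctan2(r[1,0],r[0,0]),np.arccos(min(1,-r[2,2]))),'F',np.round(manip.current_force(),2),'M',np.round(manip.current_wrist_torque(),2),'gap %.4f'%manip.current_finger_gap(),flush=True)
E
python3 - <<'E'
from h import *
st('0')
manip.servo_line([.22,-.55,.36],vel=.25); st('up')
manip.move_pose([.40,-.20,.36],ori(-.6)); st('mid')
manip.move_pose([KX,KY,.28],ori(YR)); st('hover'); print(manip.current_q().round(2))
a=cv2.cvtColor(viewer.get_image('top'),cv2.COLOR_RGB2BGR); b=cv2.cvtColor(viewer.get_image('side'),cv2.COLOR_RGB2BGR)
cv2.imwrite('pics/hov.png',np.hstack([cv2.resize(a[140:290,150:350],(400,300)),cv2.resize(b[90:240,120:320],(400,300))]))
E
```

```text
0 t0.10 p [ 0.201  -0.6175  0.2258] yaw -1.256 tilt 0.0018 F [ 0.56  0.17 -0.3 ] M [ 0.06  0.   -0.03] gap 0.0917
up t0.85 p [ 0.2191 -0.55    0.3587] yaw -1.257 tilt 0.0016 F [-0.11  0.08  0.36] M [-0.01 -0.02 -0.01] gap 0.0919
mid t2.31 p [ 0.3996 -0.2017  0.36  ] yaw -0.603 tilt 0.0003 F [-0.34  0.41  0.35] M [-0.04 -0.06  0.01] gap 0.0917
hover t3.79 p [0.5621 0.1552 0.2799] yaw 0.187 tilt 0.0014 F [ 0.36 -0.31  0.62] M [ 0.01 -0.15  0.  ] gap 0.0920
[ 0.6   0.7  -1.38  1.65  0.7   1.39 -0.69]
```

View pics/hov.png

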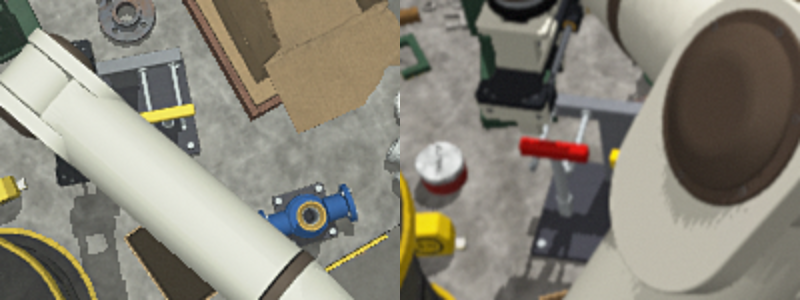

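The top view shows the arm over the rack with the valve at about (310,215) in the composite. In the side view the red handle is clear at about (553,148), with the gripper right above it. Now I descend and grip.

Run:
```python
from h import *
manip.servo_line([KX,KY,.20],ori(YR),vel=.1); st('200')
manip.servo_line([KX,KY,.166],ori(YR),vel=.06); manip.sleep(.1); st('166')
print(manip.current_q().round(2))
effector.close(20); st('closed')
b=cv2.cvtColor(viewer.get_image('side'),cv2.COLOR_RGB2BGR)
crop('side',120,90,160,130,4.5,'grip.png',b)
```

```text
200 t4.84 p [0.5619 0.1575 0.2006] yaw 0.190 tilt 0.0010 F [0.14 0.64 1.  ] M [ 0.03 -0.1  -0.03] gap 0.0918
166 t5.66 p [0.5618 0.1572 0.1664] yaw 0.190 tilt 0.0007 F [-0.34  0.46 -1.03] M [ 0.02 -0.12  0.01] gap 0.0919
[ 0.54  0.8  -1.27  1.76  0.82  1.22 -0.77]
closed t6.79 p [0.5613 0.157  0.166 ] yaw 0.190 tilt 0.0005 F [-1.04  0.32  1.31] M [-0.04  0.12  0.02] gap 0.0182
```

View pics/grip.png

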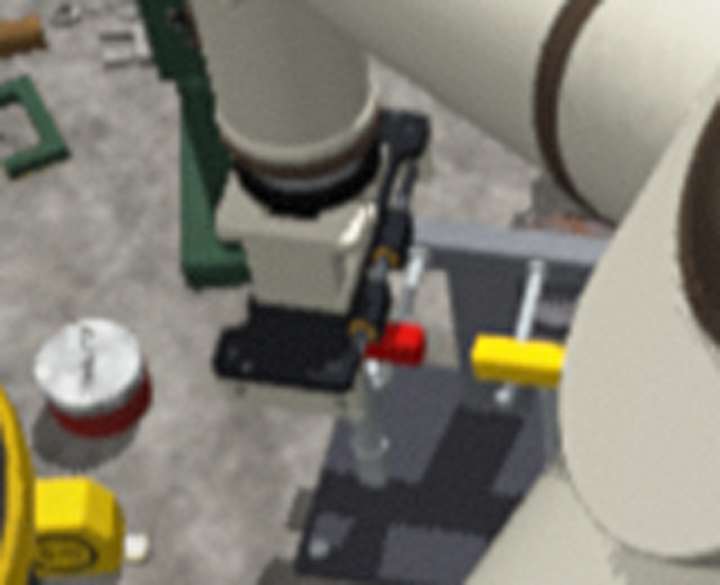

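The grip gap reads 18.2 mm, which matches the handle. I'll lift slowly and stop if the force shows any binding.

Run:
```python
from h import *
effector.close(40); st('40N')
for z in(.176,.190,.206):
    manip.servo_line([KX,KY,z],ori(YR),vel=.07); st(z)
    if abs(manip.current_force()[2])>12: raise SystemExit('stop')
d=np.array([-np.cos(YR),-np.sin(YR),0])
for k in(.05,.1):
    manip.servo_line(np.array([KX,KY,.206])+d*k,ori(YR),vel=.12); st(k)
p=np.array([KX,KY,.206])+d*.1; p[2]=.31
manip.servo_line(p,ori(YR),vel=.2); st('up')
a=cv2.cvtColor(viewer.get_image('top'),cv2.COLOR_RGB2BGR); b=cv2.cvtColor(viewer.get_image('side'),cv2.COLOR_RGB2BGR)
cv2.imwrite('pics/lift.png',np.hstack([cv2.resize(a[140:290,150:350],(400,300)),cv2.resize(b[90:240,120:320],(400,300))]))
```

```text
40N t7.06 p [0.5614 0.157  0.166 ] yaw 0.190 tilt 0.0004 F [-2.78 -0.47  1.84] M [-0.11  0.3  -0.01] gap 0.0176
0.176 t7.35 p [0.5621 0.157  0.1764] yaw 0.190 tilt 0.0010 F [ 0.28  0.84 -3.87] M [-0.06 -0.11  0.04] gap 0.0179
0.19 t7.70 p [0.562  0.1572 0.1907] yaw 0.190 tilt 0.0013 F [-0.07 -0.8  -4.09] M [-0.01 -0.13  0.03] gap 0.0176
0.206 t8.07 p [0.562  0.1572 0.2067] yaw 0.190 tilt 0.0012 F [ 0.34  0.11 -4.06] M [-0.05 -0.11  0.03] gap 0.0180
0.05 t8.64 p [0.5133 0.1472 0.2061] yaw 0.189 tilt 0.0011 F [ 0.63 -0.14 -3.67] M [-0.03 -0.22  0.04] gap 0.0177
0.1 t9.21 p [0.4646 0.138  0.2063] yaw 0.189 tilt 0.0015 F [ 0.47  0.2  -3.46] M [-0.04 -0.16 -0.02] gap 0.0178
up t9.88 p [0.4633 0.1376 0.3093] yaw 0.189 tilt 0.0011 F [-1.16  0.2  -4.74] M [-0.04 -0.11 -0.04] gap 0.0178
```

View pics/lift.png

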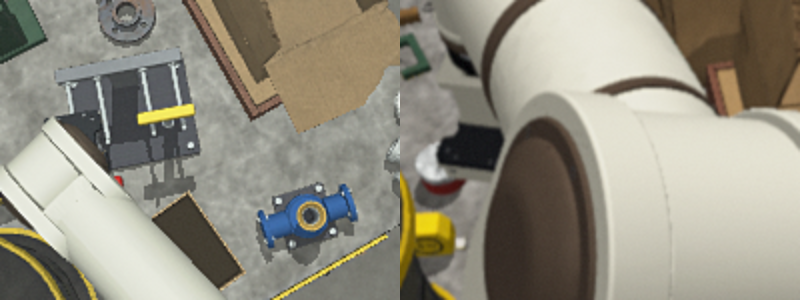

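The key came off cleanly at about 4 N, with no binding force, and yellow still hangs at (165,112) in the composite. Now over to the valve, starting at yaw −80°.

Run:
```python
from h import *
Y=-1.4
manip.move_pose([VX,VY,.31],ori(Y)); st('hover'); print(manip.current_q().round(2))
manip.servo_line([VX,VY,.245],ori(Y),vel=.15);manip.sleep(.1); st('.245')
a=cv2.cvtColor(viewer.get_image('top'),cv2.COLOR_RGB2BGR); b=cv2.cvtColor(viewer.get_image('side'),cv2.COLOR_RGB2BGR)
cv2.imwrite('pics/v1.png',np.hstack([cv2.resize(a[190:310,230:390],(400,300)),cv2.resize(b[190:310,230:390],(400,300))]))
```

```text
hover t11.25 p [ 0.4294 -0.1947  0.31  ] yaw -1.396 tilt 0.0009 F [ 1.02  0.96 -3.55] M [ 0.   -0.01  0.03] gap 0.0180
[ 1.51  0.25 -1.31  1.86  0.26  1.23 -1.27]
.245 t11.93 p [ 0.43   -0.1963  0.2461] yaw -1.399 tilt 0.0020 F [-0.15 -0.22 -3.38] M [ 0.01 -0.01  0.02] gap 0.0178
```

View pics/v1.png

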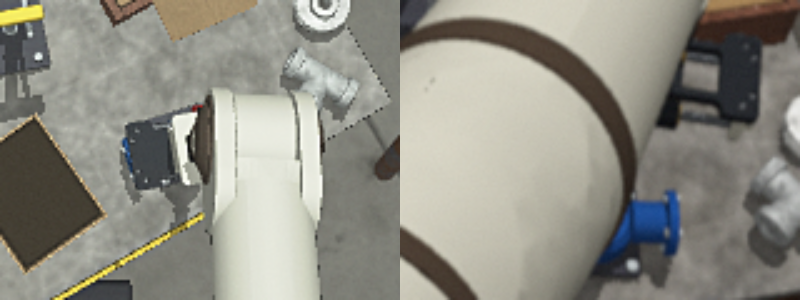

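The arm hides the key and the mouth in both views, so this part goes by force. There is a steady offset of about 1 mm, which I'll cancel while descending in guarded steps.

Run:
```python
from h import *
Y=-1.4; off=np.zeros(3)
tgt=np.array([VX,VY,.245])
for z in(.235,.225,.215,.205,.195,.185,.175,.170):
    tgt[2]=z
    err=tgt-[0,0,0]-manip.current_tool_pos(); off[:2]=np.clip(off[:2]+.7*err[:2],-.003,.003)
    manip.servo_line(tgt+off,ori(Y),vel=.08); manip.sleep(.05); st(z)
    f=manip.current_force()
    if f[2]>4 or np.hypot(f[0],f[1])>8: print('contact'); break
print(off)
```

```text
0.235 t12.36 p [ 0.4279 -0.1963  0.2347] yaw -1.400 tilt 0.0007 F [-0.2  -0.41 -4.16] M [ 0.02 -0.   -0.  ] gap 0.0180
0.225 t12.68 p [ 0.4287 -0.1963  0.2247] yaw -1.400 tilt 0.0008 F [-0.29  0.65 -3.94] M [0.05 0.07 0.03] gap 0.0175
0.215 t13.01 p [ 0.4287 -0.1965  0.2147] yaw -1.400 tilt 0.0007 F [ 0.75 -0.35 -3.29] M [0.01 0.08 0.03] gap 0.0175
0.205 t13.33 p [ 0.4287 -0.1965  0.2047] yaw -1.400 tilt 0.0007 F [ 0.91  0.05 -3.79] M [-0.02  0.03 -0.04] gap 0.0176
0.195 t13.66 p [ 0.4288 -0.1965  0.1947] yaw -1.400 tilt 0.0008 F [ 0.18  0.56 -3.47] M [0.   0.02 0.02] gap 0.0176
0.185 t13.98 p [ 0.4288 -0.1965  0.1847] yaw -1.400 tilt 0.0007 F [ 0.55  0.22 -3.43] M [0.04 0.   0.03] gap 0.0177
0.175 t14.31 p [ 0.4288 -0.1965  0.1747] yaw -1.400 tilt 0.0007 F [-0.03 -0.11 -3.6 ] M [0.03 0.02 0.01] gap 0.0180
0.17 t14.61 p [ 0.4289 -0.1966  0.1699] yaw -1.400 tilt 0.0002 F [-0.05  0.34 -3.72] M [ 0.01 -0.01 -0.01] gap 0.0176
[ 0.00020262 -0.00016161  0.        ]
```

```bash
cat >> h.py <<'E'
OFF=np.array([.0002,-.0002,.0003])
def F(): return np.mean([np.array(manip.current_force()) for _ in range(1)],axis=0)
E
python3 - <<'E'
from h import *
Y=-1.4
for z in np.arange(.167,.150,-.001):
    manip.servo_line(np.array([VX,VY,z])+OFF,ori(Y),vel=.03); st(round(z,4))
    f=F()
    if f[2]>0 or np.hypot(f[0],f[1])>6: print('contact'); break
E
```

```text
0.167 t14.86 p [ 0.4289 -0.1967  0.1672] yaw -1.400 tilt 0.0003 F [-0.36  0.28 -4.34] M [ 0.    0.06 -0.03] gap 0.0179
0.166 t15.11 p [ 0.429  -0.1967  0.1663] yaw -1.400 tilt 0.0001 F [-1.81 -0.1  -3.26] M [-0.01 -0.02 -0.02] gap 0.0178
0.165 t15.36 p [ 0.429  -0.1967  0.1653] yaw -1.400 tilt 0.0001 F [ 0.73  0.03 -3.76] M [-0.   -0.01 -0.04] gap 0.0180
0.164 t15.61 p [ 0.4289 -0.1967  0.1642] yaw -1.400 tilt 0.0002 F [ 0.25  0.06 -3.31] M [-0.    0.07 -0.01] gap 0.0177
0.163 t15.86 p [ 0.4289 -0.1967  0.1632] yaw -1.400 tilt 0.0002 F [ 0.23  0.17 -3.26] M [0.02 0.02 0.05] gap 0.0175
0.162 t16.11 p [ 0.429  -0.1967  0.1623] yaw -1.400 tilt 0.0001 F [-0.1  -0.81 -3.59] M [ 0.01 -0.    0.01] gap 0.0177
0.161 t16.36 p [ 0.429  -0.1967  0.1613] yaw -1.400 tilt 0.0001 F [ 0.42 -0.22 -3.45] M [-0.02  0.01  0.05] gap 0.0179
0.16 t16.61 p [ 0.4289 -0.1967  0.1602] yaw -1.400 tilt 0.0002 F [-0.49 -0.9  -3.62] M [-0.02  0.03  0.03] gap 0.0174
0.159 t16.86 p [ 0.4293 -0.1967  0.1596] yaw -1.400 tilt 0.0005 F [0.19 0.8  0.44] M [0.09 0.25 0.04] gap 0.0175
contact
```

Rim contact came at TCP z ≈ 0.160, as predicted, with about 4 N on the socket. Now I sweep the yaw under that light load and feel for the drop.

Run:
```python
from h import *
y=-1.4; z=.159; y0=y; done=False
while y<.25:
    y+=np.radians(4)
    manip.servo_line(np.array([VX,VY,z])+OFF,ori(y),vel=.05); f=F(); 
    print('%.2f y %.1f z %.4f'%(manip.current_clock(),np.degrees(y),manip.current_tool_pos()[2]),f.round(1),manip.current_wrist_torque().round(2),flush=True)
    if np.hypot(f[0],f[1])>12 or f[2]>12: print('stop high'); break
    if f[2]>4: z+=.0005
    n=0
    while f[2]<-1.5:
        z-=.001; manip.servo_line(np.array([VX,VY,z])+OFF,ori(y),vel=.04); f=F(); print('   down z %.4f'%manip.current_tool_pos()[2],f.round(1),flush=True)
        if z<.155: done=True; break
    if done or manip.current_clock()>38: break
st('end'); print('cmd',y,z)
```

```text
17.11 y -76.2 z 0.1595 [-0.2 -0.2  0.2] [ 0.03 -0.01  0.03]
17.36 y -72.2 z 0.1591 [ 1.  -0.6 -3.1] [-0.12 -0.18  0.08]
   down z 0.1582 [ 1.2 -0.6 -4.1]
   down z 0.1573 [ 1.1 -0.9 -2.6]
   down z 0.1564 [ 0.2  0.7 -0.1]
18.36 y -68.2 z 0.1561 [ 0.5  0.7 -2.5] [-0.12 -0.32  0.  ]
   down z 0.1552 [ 0.8 -0.2 -5.7]
   down z 0.1542 [-0.2  0.2 -4.8]
end t18.86 p [ 0.4289 -0.1967  0.1542] yaw -1.191 tilt 0.0001 F [-0.19  0.21 -4.83] M [-0.11 -0.31  0.05] gap 0.0177
cmd -1.19056048976068 0.154
```

It dropped at yaw ≈ −70°. I'll turn a few degrees further to centre it in its play, then lower it to the floor.

Run:
```python
from h import *
y=-1.1906; z=.154
for k in range(2):
    y+=np.radians(2.5); manip.servo_line(np.array([VX,VY,z])+OFF,ori(y),vel=.05); st('rot')
for z in np.arange(.152,.136,-.0015):
    manip.servo_line(np.array([VX,VY,z])+OFF,ori(y),vel=.04); st(round(z,4)); f=F()
    if f[2]>2 or np.hypot(f[0],f[1])>10: print('contact'); break
```

```text
rot t19.11 p [ 0.4288 -0.1966  0.1542] yaw -1.148 tilt 0.0004 F [-0.17 -0.68 -2.99] M [-0.04 -0.16 -0.01] gap 0.0175
rot t19.36 p [ 0.4288 -0.1967  0.1542] yaw -1.105 tilt 0.0005 F [ 0.02  0.2  -2.61] M [-0.01 -0.08  0.01] gap 0.0174
0.152 t19.61 p [ 0.4288 -0.1967  0.1521] yaw -1.104 tilt 0.0004 F [ 0.5   1.39 -3.07] M [ 0.03  0.06 -0.01] gap 0.0178
0.1505 t19.86 p [ 0.4289 -0.1967  0.1507] yaw -1.103 tilt 0.0003 F [ 0.55  0.01 -2.99] M [-0.01  0.04 -0.04] gap 0.0173
0.149 t20.11 p [ 0.4289 -0.1967  0.1492] yaw -1.103 tilt 0.0003 F [ 0.14  0.4  -3.97] M [-0.   -0.    0.05] gap 0.0177
0.1475 t20.36 p [ 0.4289 -0.1967  0.1477] yaw -1.103 tilt 0.0002 F [-0.39 -0.22 -4.11] M [-0.02 -0.03  0.01] gap 0.0178
0.146 t20.61 p [ 0.4289 -0.1967  0.1462] yaw -1.103 tilt 0.0002 F [ 0.14  0.05 -3.29] M [ 0.01 -0.03  0.05] gap 0.0175
0.1445 t20.86 p [ 0.4289 -0.1967  0.1447] yaw -1.103 tilt 0.0002 F [ 0.87 -0.92 -3.84] M [ 0.05 -0.02  0.03] gap 0.0177
0.143 t21.11 p [ 0.4289 -0.1967  0.1432] yaw -1.103 tilt 0.0002 F [-0.93  0.32 -3.48] M [-0.01  0.03  0.03] gap 0.0173
0.1415 t21.36 p [ 0.4289 -0.1967  0.1417] yaw -1.103 tilt 0.0002 F [ 1.05 -1.08 -4.22] M [-0.04 -0.02  0.01] gap 0.0176
0.14 t21.61 p [ 0.4296 -0.1967  0.1409] yaw -1.103 tilt 0.0010 F [-1.03  0.26  3.73] M [0.18 0.43 0.01] gap 0.0174
contact
```

The floor contact came at 0.141, exactly 19 mm below the rim contact, so the key is home. I'll back the preload off slightly, open the jaws, and withdraw upward.

Run:
```python
from h import *
y=-1.1906+np.radians(5)
manip.servo_line(np.array([VX,VY,.1409])+OFF,ori(y),vel=.03); st('ease')
effector.open_jaws(); st('open')
manip.servo_line(np.array([VX,VY,.19])+OFF,ori(y),vel=.08); st('up')
manip.servo_line(np.array([VX,VY,.33])+OFF,ori(y),vel=.2); st('up2')
manip.move_pose([.3,-.45,.36],ori(y)); st('clear')
manip.sleep(.3)
a=cv2.cvtColor(viewer.get_image('top'),cv2.COLOR_RGB2BGR); b=cv2.cvtColor(viewer.get_image('side'),cv2.COLOR_RGB2BGR)
cv2.imwrite('pics/atop.png',a);cv2.imwrite('pics/aside.png',b)
cv2.imwrite('pics/v2.png',np.hstack([cv2.resize(a[150:300,160:360],(400,300)),cv2.resize(b[130:310,160:360],(400,360))[:300] if 0 else cv2.resize(b[155:305,165:365],(400,300))]))
```

```text
ease t21.86 p [ 0.4288 -0.1967  0.141 ] yaw -1.103 tilt 0.0002 F [ 0.36 -1.01 -2.26] M [0.01 0.03 0.01] gap 0.0178
open t23.10 p [ 0.429  -0.1967  0.1412] yaw -1.103 tilt 0.0000 F [-0.37 -0.04 -0.21] M [-0.01  0.05 -0.01] gap 0.0916
up t23.87 p [ 0.4287 -0.1969  0.1902] yaw -1.104 tilt 0.0005 F [-0.11  0.02  1.22] M [-0.03 -0.03 -0.01] gap 0.0920
up2 t24.72 p [ 0.4281 -0.1968  0.3292] yaw -1.104 tilt 0.0018 F [ 0.17 -0.45 -0.52] M [ 0.02  0.06 -0.03] gap 0.0918
clear t25.82 p [ 0.3014 -0.4482  0.3597] yaw -1.100 tilt 0.0012 F [0.61 0.95 0.56] M [ 0.05 -0.02 -0.01] gap 0.0919
```

View pics/v2.png

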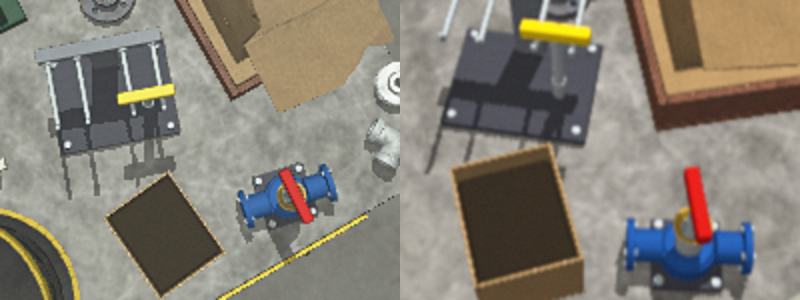

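Key stands in the tube, red handle at about (297,196) in the top half and (698,205) in the side half, with yellow still hanging at (145,95). I'll fit the handle height and compare the other objects before and after.

Run:
```python
from fit import *
a=cv2.imread('pics/atop.png');b=cv2.imread('pics/aside.png')
rt,rs=red(a,(290,225,325,270)),red(b,(300,230,330,285))
for zc in(.150,.159,.168,.178): print(zc,fit([('top',rt),('side',rs)],(.43,-.197,.47),zc)[:2])
print(fit([('top',yel(a,(215,185,252,210))),('side',yel(b,(222,160,264,182)))],(.583,.0387,.185),.184))
# handle end points: free tri via masks centroid
from scipy.optimize import least_squares
c=lambda m:np.array([cv2.moments(m,True)['m10'],cv2.moments(m,True)['m01']])/cv2.moments(m,True)['m00']
r=least_squares(lambda P:np.r_[proj('top',P)[0]-c(rt),proj('side',P)[0]-c(rs)],[.43,-.2,.16]);print('tri handle',r.x,r.cost)
for n,o,w in(('top',t,a),('side',s,b)):
    d=(cv2.absdiff(o,w).max(2)>50).astype(np.uint8); k,l,st_,ce=cv2.connectedComponentsWithStats(cv2.morphologyEx(d,cv2.MORPH_OPEN,np.ones((2,2))))
    print(n,[(tuple(st_[i,:4]),st_[i,4]) for i in range(1,k) if st_[i,4]>12])
```

```text
0.15 (array([ 0.43036684, -0.19694079,  2.04234209]), np.float64(111.29411764705881))
0.159 (array([ 0.42970736, -0.19611667, -1.10412652]), np.float64(117.36470588235292))
0.168 (array([ 0.42777394, -0.19565324,  2.0079191 ]), np.float64(127.67450980392155))
0.178 (array([ 0.42456873, -0.19544159,  2.00618236]), np.float64(152.19607843137254))
(array([0.58287908, 0.03837797, 0.19267105]), np.float64(149.14117647058822), np.float64(438.0))
tri handle [ 0.42776972 -0.19682976  0.15969673] 0.001455664190414319
top [((np.int32(181), np.int32(200), np.int32(29), np.int32(10)), np.int32(179)), ((np.int32(195), np.int32(228), np.int32(13), np.int32(18)), np.int32(121)), ((np.int32(209), np.int32(235), np.int32(5), np.int32(8)), np.int32(35)), ((np.int32(300), np.int32(236), np.int32(18), np.int32(27)), np.int32(207)), ((np.int32(188), np.int32(239), np.int32(6), np.int32(8)), np.int32(34)), ((np.int32(412), np.int32(272), np.int32(60), np.int32(55)), np.int32(1153)), ((np.int32(301), np.int32(275), np.int32(6), np.int32(5)), np.int32(13)), ((np.int32(420), np.int32(287), np.int32(92), np.i
[... 477 characters left out ...]
7)), np.int32(35)), ((np.int32(201), np.int32(233), np.int32(5), np.int32(3)), np.int32(14)), ((np.int32(302), np.int32(239), np.int32(21), np.int32(39)), np.int32(414)), ((np.int32(293), np.int32(311), np.int32(11), np.int32(15)), np.int32(106)), ((np.int32(113), np.int32(352), np.int32(19), np.int32(10)), np.int32(93)), ((np.int32(94), np.int32(354), np.int32(25), np.int32(21)), np.int32(226)), ((np.int32(131), np.int32(355), np.int32(12), np.int32(6)), np.int32(34)), ((np.int32(125), np.int32(363), np.int32(50), np.int32(21)), np.int32(435)), ((np.int32(89), np.int32(372), np.int32(11), np.int32(12)), np.int32(65)), ((np.int32(117), np.int32(376), np.int32(5), np.int32(5)), np.int32(13))]
```

The handle triangulates to z = 0.160, against 0.159 when fully home, so I'm handing in.

```bash
python3 -c "
from h import *
st(); manip.hand_in()"
```

```text
t26.22 p [ 0.3004 -0.4496  0.3601] yaw -1.102 tilt 0.0003 F [-0.23  0.   -0.2 ] M [-0.01  0.01  0.01] gap 0.0920
the job is handed in; nothing more can be done
```

The red T-key is standing in the blue valve's guard tube, fully home in the socket and released. I handed the job in at about 26 s on the robot clock.

- **Lift:** I lifted it straight up off the hook. The wrist reading changed only by its 4 N weight, so nothing caught on the hook.
- **Fit:** The key touched the socket rim at a TCP height of 0.160 m. I turned it there with roughly 0.5 to 4 N resting on the rim. It began to drop at a tool yaw of about −72°, and I turned it to −63° and lowered it. It touched the floor at 0.141 m, 19 mm lower, which matches the stated rim-to-home drop.
- **Last checks:** After release, the handle centre measured 0.160 m high from the two cameras (0.159 m when home) and within about 1 mm of the valve axis. The yellow key still hangs where it was, within 0.4 mm. Comparing pictures before and after showed changes only at the red key, its shadows and the arm. The gripper is clear of everything.
- **What could not be checked:** In the side view the arm covers much of the lower part of the picture, so there the check rests on the top view alone. The one check that disagreed was fitting the handle outline at different heights. It slightly favoured 0.150 m over 0.159 m, but it barely tells heights apart; the contact heights and triangulation agree with fully home.

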